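Select the green filter on the photometer and take a reading

TASK

The sample is already in the bench photometer: take its reading through the green filter. With a fingertip, flick the ribbed filter wheel that sticks out of the top of the case round by as many clicks as it takes until its green panel has clicked into place on top, level with the white index marks beside the wheel; then press the blue read key all the way down and let it spring back. Keep off the white key, lift nothing, and leave the sample vial in its well and everything else on the bench where it stands.

Things in the scene. Friction and masses are not known exactly. Their poses are not given: they have to be found in the camera images.
- photometer: bench filter photometer, fixed: light grey case 220 mm deep (its x), 270 wide (y), 95 high; origin at the centre of its underside on the bench, x to its back (away from the robot at yaw 0), y to its left, turned up to 0.3 rad about z. Top deck level at 95 mm; front 60 mm slopes down with the display. Wheel left of the middle, keys front middle, vial well right and back.
- filter_wheel (a joint): angle of the wheel, rad, endless; grows as its top rolls away to the photometer's back (+x of the case). Click stop every 0.785 (1/8 turn), 0 = green on top. As it grows click by click the panel on top is green, yellow, orange, red, white, black, violet, blue, green. Starts clicked in, 2 to 6 clicks from green. Turns equally both ways.
- wheel_axle (a point): centre of the filter wheel, 70 mm above the bench, axle along case y. Upright wheel 30 mm thick that sticks out of a slot in the deck: a drum of eight flat coloured panels, faces 43 mm from the axle, parted by eight ribs 8 mm thick with rounded tips 60 mm from the axle. Clicked in, one panel faces up and its two ribs' tips are 23 mm before and behind the axle, 125 mm up (130 passing the top).
- green_panel (a point): centre of the outer face of the wheel's green panel, 43 mm from the axle; panel 29 mm along the turn, 30 mm wide. A push across a rib of about 1.5 N, growing to 4 N, turns the wheel off a click stop; pushed past half a click (0.39 rad) it snaps on to the next stop by itself, short of that it falls back.
- index (a point): fixed point straight above the axle where the centre of the panel in use lies, 113 mm above the bench; in the case frame 20 mm behind and 75 mm left of the photometer's origin. Black cheeks with white marks, 20 mm long, up to 111 mm above the bench, stand against both sides of the wheel here.
- read_key_top (a point): centre of the top of the blue read key, a round key 28 mm in diameter that stands 9 mm above the top deck (104 mm above the bench), 22 mm in front of and 15 mm right of the photometer origin; pressed straight down
- read_key (a joint): travel of the blue read key, m: 0 up, 0.004 fully down, which takes about 4 N; it springs back
- zero_key_top (a point): centre of the top of the white zero key, same size as the read key and 55 mm to its right; not to be pressed
- zero_key (a joint): travel of the white zero key, m: 0 up, 0.004 fully down
- sample_vial_centre (a point): centre, half-way up, of the loose pink sample vial with black cap, 24 mm in diameter and 62 mm tall, that stands in the square well of the photometer; its top is 122 mm above the bench
- spare_vial_centre (a point): middle of the loose clear glass vial with black cap, 24 mm in diameter, 62 mm tall, standing on the bench to the right of the photometer; bystander
- pipette_centre (a point): middle of the loose grey micropipette lying on the bench to the left of the photometer, about 285 mm long, 34 mm wide, 25 mm high; bystander
- wash_bottle_centre (a point): middle of the loose white plastic wash bottle with teal cap and bent spout, 76 mm in diameter, 205 mm tall; bystander
- flask_centre (a point): middle of the loose stoppered conical glass flask, 82 mm in diameter at the foot, 140 mm tall; bystander
- beaker_centre (a point): middle of the loose glass beaker, 68 mm in diameter, 90 mm tall; bystander
- watch_glass_centre (a point): middle of the loose shallow glass dish, 90 mm in diameter, 16 mm high; bystander
- spatula_centre (a point): middle of the loose steel laboratory spoon lying on the bench, 170 mm long; bystander

How it is judged:
By the outcome, as a careful person would: the job done as asked, in the order asked, and still so for the second after the job is handed in, with the robot touching nothing.
It also fails if it takes over 64 s, if anything falls off the work surface, if the arm or the gripper's body presses on something with over 40 N, if the wrist force passes 120 N, or if a joint passes its speed limit or range.

ROBOT

A 6-joint arm with a two-finger parallel gripper is mounted at the origin on the work surface. World frame = base frame: x ahead of the robot, y to its left, z up, the work surface at z = 0. Lengths are in m, angles in rad, forces in N, time in s.
With the tool pointing down it reaches from about 0.375 to 0.925 m from the base axis. Payload 5.7 kg.
Tool frame: the origin (TCP) lies midway between the tips of the shut fingers; the grasp point (between the pads) lies 19 mm behind it; z points along the fingers, y is the line along which they close (so a half turn about z gives the same grasp; the last joint's range is limited). The gripper opens to 88 mm and grips with 3 to 60 N. Pads are 20 mm wide; open, the fingers measure 115 mm over their backs; the gripper's body (75 mm by 178 mm) begins 61 mm behind the grasp point.
Start: joints at [1.101, 0.359, 1.51, -0, 1.272, -0.115], TCP at [0.208, 0.563, 0.195] pointing down, gripper open.
Joint ranges: [-2.97, 2.97], [-1.01, 2.36], [0.21, 2.38], [-0.96, 4.11], [0.2, 2.71], [-2.98, 2.98]. Speed limits (rad/s): [2.39, 2.39, 3.14, 3.14, 3.14, 3.14].

INTERFACE

Orientations are given as a unit quaternion [x, y, z, w].
In Python, from bench import move_ptp, servo_line, goto_joints, move_gripper, sleep, inverse_kinematics, capture, PlanningError, close_job, spot_in, silhouettes, current_clock, current_joint_pos, current_qvel, current_joint_torque, current_position, current_orientation, current_force, current_torque, current_finger_gap, current_grip_force gives the robot as it stands. Calls block until the motion is done:
- move_ptp(position, orientation): joint-space move of the TCP to a pose.
- servo_line(position, orientation=None, rate=0.15, contact_N=None): straight line of the TCP; orientation=None keeps the orientation; rate is the mean speed in m/s. With contact_N (N) it stops when the force on the tool has changed by that much, and returns True; else False.
- goto_joints(angles): joint-space move.
- move_gripper(opening): finger opening in m; the grip force is fixed at half the most; returns when the fingers have stopped.
- sleep(seconds).
- inverse_kinematics(position, orientation): joint angles nearest the present ones, or None.
- capture(name): name is "side" or "top" or "wrist"; returns a dict with "image" (400x640x3 uint8, blue, green, red), "range_z" (400x640 float32, m along the optical axis (not along the pixel's ray), 0 where there is no reading), "intrinsics" (3x3 intrinsics, pixels), "R" (3x3) and "t" (3): a world point X has camera coordinates R X + t. Camera axes: x right, y down, z forward; pixel columns grow to the right and rows downward; lengths in m; the calibration is good to about 2 mm. The wrist camera is an equidistant fisheye: a pixel r from the principal point sees the ray r / f radians off the axis. A picture is of the moment at which its call begins.
A pose or a line that the arm cannot do raises PlanningError and nothing moves.
- close_job(): hands the job in; it is judged then, once.
Trained networks look in the newest picture that a camera, given by its name, has taken for a name from the list of things; names that differ only in an ending like _2 or _b are one class to them, and where a whole thing is asked for, a point or a joint stands for the part that bears it (a point fixed in the world has none). Each returns a list of dicts, best first, with "conf" (0 to 1); they miss things now and then, are a little off and sometimes report something else, mostly with a low value. They report only what shows in the picture. A call takes as long as a camera call.
- spot_in(camera, query): "xy" ([column, row] in pixels, amid what is visible of it).
- silhouettes(camera, query): "region" (400x640 bool, what is visible of it) and "xy" ([column, row] in pixels, amid what is visible of it).
Readings, each from a call of its own:
- current_clock(): time.
- current_joint_pos(): joint angles.
- current_qvel(): joint speeds.
- current_joint_torque(): joint torques, N m.
- current_position(): TCP position.
- current_orientation(): TCP orientation.
- current_force(): force on the tool from outside, world axes, zero at the start.
- current_torque(): the same for the moment, N m.
- current_finger_gap(): finger opening in m.
- current_grip_force(): force on a finger pad.
Only numpy, scipy, OpenCV 4.12 (cv2) and the standard library are available. Lean on these libraries where they do the work, as an engineer would, in place of code of your own. Each camera call takes 0.05 s, during which the arm holds its last target. There are 200 camera calls.

## Working session

There is one attempt and no reset: what is moved stays moved. The work goes in short steps, each a Python script; the robot and the scene stay as the last script left them, time stands still between calls to the robot, and variables do not carry over. Pictures are saved under pics/ and viewed, at most 10 in all, crops included, and the job is handed in when it is done.

```bash
mkdir -p pics; cat > h.py <<'E'
import numpy as np, cv2
from bench import *
def w(c,xy,z=None):
    K,R,t=c["intrinsics"],c["R"],c["t"]
    u,v=xy; ray=np.array([(u-K[0,2])/K[0,0],(v-K[1,2])/K[1,1],1.])
    o=-R.T@t; d=R.T@ray
    if z is None:
        s=float(c["range_z"][int(round(v)),int(round(u))])
    else: s=(z-o[2])/d[2]
    return o+s*d
E
python3 - <<'E'
from h import *
for n in("top","side"):
    c=capture(n); cv2.imwrite(f"pics/{n}1.png",c["image"])
    print(n,(-c["R"].T@c["t"]).round(3))
    for q in("photometer","green_panel","filter_wheel","read_key_top","zero_key_top","sample_vial_centre","wash_bottle_centre","flask_centre","beaker_centre"):
        for r in spot_in(n,q)[:2]: print(q,round(r["conf"],2),np.round(r["xy"],1),w(c,r["xy"]).round(3))
print(current_clock())
E
```

```text
top [ 0.277 -0.009  1.163]
photometer 0.75 [307.3 180.7] [0.508 0.028 0.098]
green_panel 0.69 [284.3 169.9] [0.537 0.091 0.114]
filter_wheel 0.48 [284.3 167.6] [0.544 0.092 0.111]
zero_key_top 0.45 [330.3 192.4] [ 0.471 -0.037  0.103]
zero_key_top 0.41 [284.9 168.9] [0.54  0.09  0.113]
wash_bottle_centre 0.68 [158.3 155.7] [0.584 0.442 0.128]
wash_bottle_centre 0.36 [242.1 182.1] [0.524 0.229 0.027]
flask_centre 0.7 [499.3 221.4] [ 0.377 -0.518  0.082]
beaker_centre 0.63 [143.1 209.8] [0.447 0.524 0.029]
side [ 0.076 -0.939  0.687]
photometer 0.65 [343.1 207.5] [ 0.461 -0.081  0.097]
photometer 0.5 [399.9 356.3] [ 0.374 -0.556  0.063]
green_panel 0.69 [345.9 173.7] [0.544 0.088 0.111]
filter_wheel 0.44 [345.5 170.7] [0.549 0.104 0.114]
read_key_top 0.48 [348.6 171. ] [0.56  0.101 0.113]
zero_key_top 0.6 [340.3 198.8] [ 0.468 -0.043  0.103]
sample_vial_centre 0.6 [358.  198.6] [ 0.519 -0.06   0.102]
wash_bottle_centre 0.69 [319.8 141.2] [0.578 0.431 0.092]
wash_bottle_centre 0.36 [341.4 205. ] [ 0.464 -0.063  0.094]
flask_centre 0.64 [397.  355.4] [ 0.37  -0.552  0.062]
beaker_centre 0.7 [281.8 146.5] [0.427 0.471 0.075]
1.0
```

```bash
python3 - <<'E'
import cv2
a=cv2.imread("pics/top1.png")[120:250,220:400]; b=cv2.imread("pics/side1.png")[120:250,270:450]
cv2.imwrite("pics/c1.png",cv2.resize(cv2.vconcat([a,b]),None,fx=2.3,fy=2.3,interpolation=cv2.INTER_CUBIC))
E
```

```text
(no output)
```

View pics/c1.png

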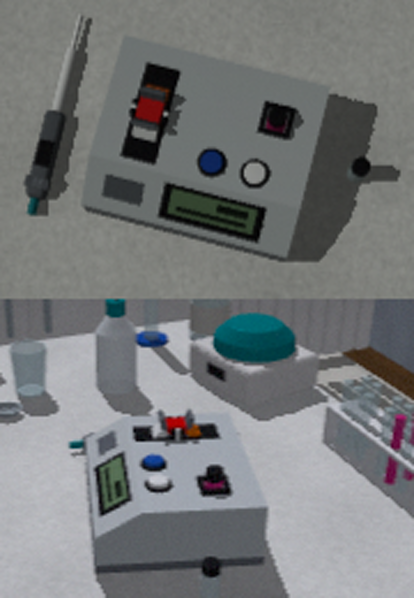

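View pics/top1.png

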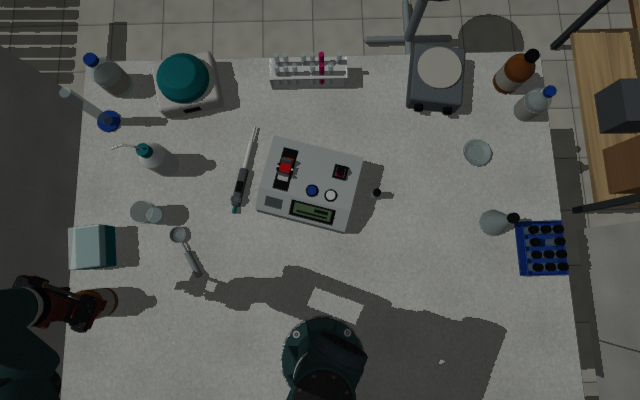

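Red is up (crop ~(150,105)), with white in front and orange behind, so the angle is 3 clicks and needs 3 clicks with the top rolling towards the front. The blue key is at top-image pixel ~(312,190) and the white one at ~(331,195).

```bash
python3 - <<'E'
from h import *
from scipy.optimize import least_squares
c=capture("top"); im=c["image"]; hsv=cv2.cvtColor(im,cv2.COLOR_BGR2HSV)
def blob(lo,hi,box):
    x0,y0,x1,y1=box; m=cv2.inRange(hsv,lo,hi)[y0:y1,x0:x1]
    n,l,s,ct=cv2.connectedComponentsWithStats(m); i=1+np.argmax(s[1:,4]); print(s[i]); return ct[i]+[x0,y0]
blue=blob((100,100,40),(130,255,255),(295,175,325,205))
red=blob((0,150,90),(6,255,255),(270,150,300,185))
white=blob((0,0,195),(180,60,255),(320,185,342,205))
print(blue,red,white)
P=[w(c,blue,.104),w(c,red,.113),w(c,white,.104)]
print(np.round(P,4), w(c,blue)[2],w(c,red)[2],w(c,white)[2])
B=np.array([[-.022,-.015],[.020,.075],[-.022,-.070]])
def f(p):
    C,S=np.cos(p[2]),np.sin(p[2]); return ((B@np.array([[C,S],[-S,C]])+p[:2])-np.array(P)[:,:2]).ravel()
r=least_squares(f,[.5,.03,0]); print("key fit",r.x.round(4),r.fun.round(4))
# outline of deck from height
v,u=np.mgrid[130:240,245:375]; Z=c["range_z"][130:240,245:375]
K,R,t=c["intrinsics"],c["R"],c["t"]
X=np.stack([(u-K[0,2])/K[0,0]*Z,(v-K[1,2])/K[1,1]*Z,Z],-1)
W=(X-t)@R
m=(abs(W[...,2]-.095)<.006)
q=W[m][:,:2].astype(np.float32); print(m.sum(), cv2.minAreaRect(q), np.median(W[m][:,2]))
E
```

```text
[12 11 10  9 76]
[ 9 12 12 11 86]Traceback (most recent call last):
  File "<stdin>", line 9, in <module>
  File "<stdin>", line 6, in blob
    return _wrapfunc(a, 'argmax', axis=axis, out=out, **kwds)
    return bound(*args, **kwds)
ValueError: attempt to get argmax of an empty sequence
```

```bash
cat > loc.py <<'E'
from h import *
from scipy.optimize import least_squares
c=capture("top"); im=c["image"]; hsv=cv2.cvtColor(im,cv2.COLOR_BGR2HSV)
def blob(lo,hi,box):
    x0,y0,x1,y1=box; m=cv2.inRange(hsv,lo,hi)[y0:y1,x0:x1]
    n,l,s,ct=cv2.connectedComponentsWithStats(m); i=1+np.argmax(s[1:,4]); print(s[i]); return ct[i]+[x0,y0]
blue=blob((100,100,40),(130,255,255),(295,175,325,205))
red=blob((0,150,90),(6,255,255),(270,150,300,185))
print("V",hsv[195,322:342,2],hsv[170,310:316,2])
white=blob((0,0,int(hsv[194:197,329:333,2].min())-15),(180,60,255),(324,189,338,202))
print(blue,red,white)
P=[w(c,blue,.104),w(c,red,.113),w(c,white,.104)]
print(np.round(P,4), w(c,blue)[2],w(c,red)[2],w(c,white)[2])
B=np.array([[-.022,-.015],[.020,.075],[-.022,-.070]])
def f(p):
    C,S=np.cos(p[2]),np.sin(p[2]); return ((B@np.array([[C,S],[-S,C]])+p[:2])-np.array(P)[:,:2]).ravel()
r=least_squares(f,[.5,.03,0]); print("key fit",r.x.round(4),r.fun.round(4))
v,u=np.mgrid[130:240,245:375]; Z=c["range_z"][130:240,245:375]
K,R,t=c["intrinsics"],c["R"],c["t"]
X=np.stack([(u-K[0,2])/K[0,0]*Z,(v-K[1,2])/K[1,1]*Z,Z],-1)
W=(X-t)@R
m=(abs(W[...,2]-.095)<.006)
q=W[m][:,:2].astype(np.float32); (cx,cy),sz,a=cv2.minAreaRect(q); print(m.sum(),cx,cy,sz,a,np.radians(a), np.median(W[m][:,2]))
E
python3 loc.py
```

```text
[12 11 10  9 76]
[ 9 12 12 11 86]
V [116 116  66  27 136 144 140 141 140 138 137 137 136  62  14  56 110 117
 114 116] [115 115 115 116 114 115]
[ 2  2  9  9 61]
[311.38157895 190.        ] [284.54651163 167.13953488] [330.1147541 194.6557377]
[[ 0.479   0.0165  0.104 ]
 [ 0.5453  0.0907  0.113 ]
 [ 0.4642 -0.0361  0.104 ]] 0.10287037695274104 0.1112825472840977 0.10448526262446411
key fit [ 0.5048  0.0246 -0.2876] [ 0.0004 -0.     -0.0001  0.0002 -0.0003 -0.0002]
4892 0.524224579334259 0.019393429160118103 (0.2707071304321289, 0.1814180314540863) 73.81832885742188 1.2883728868819555 0.09502061611902969
```

```bash
cat >> h.py <<'E'
from scipy.spatial.transform import Rotation as Ro
PX,PY,YAW=.5048,.0246,-.2876
Rc=Ro.from_euler("z",YAW).as_matrix()
def P(x,y,z): return (Rc@[x,y,0]+[PX,PY,z]).tolist()
def Q(s=1): return Ro.from_matrix(Rc@np.diag([s,-s,-1])).as_quat().tolist()
E
cat > flick.py <<'E'
from h import *
def flick():
    q=current_orientation()
    servo_line(P(.020+.045,.075,.150),rate=.15)
    servo_line(P(.020+.045,.075,.119),rate=.1)
    f0=np.array(current_force())
    for x in (.025,.01,.002): 
        servo_line(P(.020+x,.075,.119),rate=.06); print(x,(Rc.T@(np.array(current_force())-f0)).round(1))
    sleep(.2)
    servo_line(P(.020+.002,.075,.150),rate=.12)
E
python3 - <<'E'
from h import *
from flick import flick
move_gripper(0)
p=current_position(); 
servo_line([p[0],p[1],.28],rate=.25)
best=None
j0=np.array(current_joint_pos())
for s in(1,-1):
    j=inverse_kinematics(P(.065,.075,.2),Q(s)); print(s,np.round(j,2) if j is not None else None)
    if j is not None and (best is None or abs(np.array(j)-j0).max()<best[0]): best=(abs(np.array(j)-j0).max(),s)
s=best[1]
move_ptp(P(.065,.075,.25),Q(s))
print(current_finger_gap(),current_clock())
flick()
c=capture("top"); cv2.imwrite("pics/t2.png",cv2.resize(c["image"][120:250,220:400],None,fx=3,fy=3)); print(current_clock())
E
```

```text
1 [ 0.02  0.35  1.52 -0.    1.28  1.87]
-1 [ 0.02  0.35  1.52 -0.    1.28 -1.27]
0.0008037711643204652 5.1417
0.025 [ 0.   0.1 -0.8]
0.01 [-0.2 -0.6 -0.3]
0.002 [-0.8  0.2 -0.8]
8.2417
```

```bash
python3 - <<'E'
from h import *
servo_line(P(.065,.075,.16),rate=.15)
c=capture("side"); a=c["image"][120:230,290:420]
c=capture("wrist"); 
b=cv2.resize(c["image"],(512,320))
a=cv2.resize(a,(512,433)); cv2.imwrite("pics/s2.png",cv2.resize(cv2.vconcat([a,b]),None,fx=.78,fy=.78)); print(current_clock())
E
```

```text
8.7833
```

View pics/s2.png

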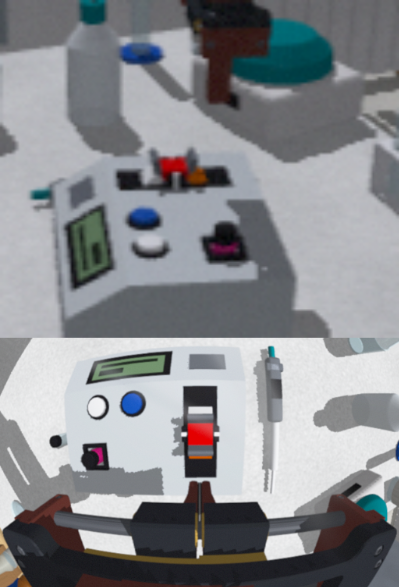

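The wheel still shows red. I'll check where the tip really is against the command.

```bash
python3 - <<'E'
from h import *
print(current_position(),P(.065,.075,.16),current_orientation(),P(.02,.075,0))
servo_line(P(.065,.075,.119),rate=.15)
f0=np.array(current_force())
for x in(.03,.02,.015,.01,.006):
    servo_line(P(.02+x,.075,.119),rate=.08); p=np.array(current_position())
    print(x,(Rc.T@(p-[PX,PY,0])).round(4),(Rc.T@(np.array(current_force())-f0)).round(1))
c=capture("side"); a=c["image"][110:210,300:420]
cv2.imwrite("pics/s3.png",cv2.resize(a,None,fx=5,fy=5,interpolation=cv2.INTER_CUBIC)); print(current_clock())
E
```

```text
[0.58664976 0.07829943 0.15907683] [0.588404152414654, 0.07808219983347081, 0.16] [ 1.43273848e-01  9.89682206e-01 -1.31270253e-04 -1.31122596e-03] [0.5452524193942655, 0.09084652266459314, 0.0]
0.03 [0.0499 0.0752 0.1199] [-1.1  0.9  0.5]
0.02 [0.0396 0.075  0.1192] [-1.3  0.8  1.2]
0.015 [0.0347 0.075  0.1189] [-0.2  0.8 -0.4]
0.01 [0.0296 0.0749 0.1189] [-1.   0.5  0.9]
0.006 [0.0257 0.075  0.119 ] [-1.   1.1 -0.4]
10.6167
```

View pics/s3.png

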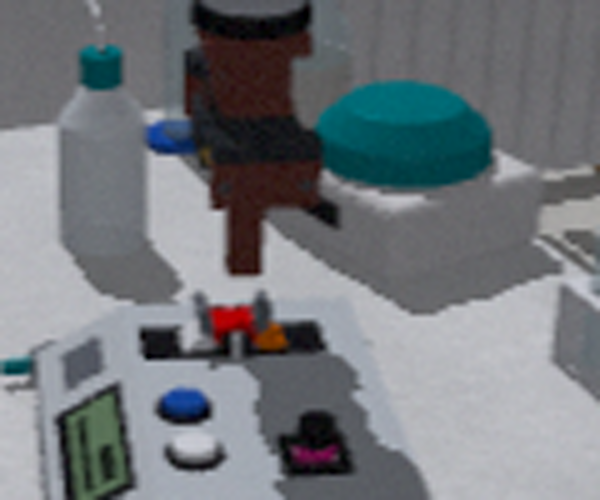

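```bash
python3 - <<'E'
from h import *
c=capture("side")
X=c["R"]@np.array(current_position())+c["t"]; X=c["intrinsics"]@X; print("proj tcp",X[:2]/X[2])
for px in((348,158),(348,162),(348,150),(346,174),(352,172),(340,171)): print(px,w(c,px).round(4))
X=c["R"]@np.array(P(.02,.075,.113))+c["t"]; X=c["intrinsics"]@X; print("proj index",X[:2]/X[2])
c=capture("top")
im=cv2.resize(c["image"][120:220,230:350],None,fx=5,fy=5); cv2.imwrite("pics/t3.png",im)
print(current_finger_gap(),current_position(),current_clock())
E
```

```text
proj tcp [347.71485274 171.13576689]
(348, 158) [0.5486 0.0848 0.1693]
(348, 162) [0.5457 0.0776 0.1586]
(348, 150) [0.5152 0.0143 0.2313]
(346, 174) [0.542  0.0823 0.1133]
(352, 172) [0.561  0.0767 0.1199]
(340, 171) [0.5231 0.0893 0.1245]
proj index [345.86821259 172.82928785]
5.346285048300563e-05 [0.55114536 0.08914233 0.11903539] 10.7167
```

```bash
python3 - <<'E'
from h import *
c=capture("side")
for v in range(156,174): print(v,[ (tuple(w(c,(u,v)).round(3).tolist()), c["image"][v,u].tolist()) for u in(344,348,351)])
print(np.round(current_joint_pos(),4))
E
```

```text
156 [((0.695, 0.444, 0.001), [177, 171, 171]), ((0.546, 0.08, 0.179), [26, 30, 54]), ((0.554, 0.074, 0.18), [22, 22, 48])]
157 [((0.69, 0.434, 0.001), [167, 161, 163]), ((0.545, 0.076, 0.177), [27, 23, 52]), ((0.555, 0.075, 0.176), [23, 26, 50])]
158 [((0.687, 0.427, -0.0), [165, 160, 162]), ((0.544, 0.076, 0.174), [27, 28, 52]), ((0.558, 0.082, 0.169), [18, 22, 50])]
159 [((0.683, 0.416, 0.0), [166, 161, 163]), ((0.545, 0.077, 0.17), [23, 25, 52]), ((0.556, 0.078, 0.167), [25, 32, 53])]
160 [((0.68, 0.409, -0.001), [165, 161, 162]), ((0.545, 0.077, 0.166), [22, 24, 48]), ((0.555, 0.075, 0.165), [18, 22, 50])]
161 [((0.676, 0.401, -0.002), [163, 159, 161]), ((0.546, 0.077, 0.162), [29, 33, 54]), ((0.556, 0.077, 0.161), [22, 21, 51])]
162 [((0.668, 0.383, 0.003), [167, 164, 165]), ((0.545, 0.075, 0.16), [26, 31, 52]), ((0.555, 0.075, 0.158), [24, 27, 53])]
163 [((0.668, 0.382, -0.001), [162, 160, 161]), ((0.547, 0.079, 0.154), [31, 31, 53]), ((0.557, 0.078, 0.153), [23, 23, 50])]
164 [((0.663, 0.372, -0.0), [188, 184, 182]), ((0.546, 0.078, 0.151), [24, 30, 53]), ((0.556, 0.076, 0.15)
[... 511 characters left out ...]
4, 0.325, 0.001), [148, 139, 138])]
169 [((0.644, 0.326, 0.001), [188, 185, 182]), ((0.658, 0.319, 0.002), [188, 183, 180]), ((0.567, 0.098, 0.12), [108, 101, 97])]
170 [((0.562, 0.144, 0.096), [186, 179, 176]), ((0.577, 0.143, 0.094), [164, 156, 152]), ((0.563, 0.089, 0.121), [69, 64, 61])]
171 [((0.545, 0.106, 0.113), [68, 65, 126]), ((0.56, 0.105, 0.11), [60, 55, 154]), ((0.563, 0.09, 0.117), [72, 64, 60])]
172 [((0.544, 0.104, 0.11), [2, 0, 173]), ((0.554, 0.094, 0.113), [0, 0, 173]), ((0.559, 0.081, 0.118), [68, 62, 59])]
173 [((0.539, 0.092, 0.113), [0, 0, 174]), ((0.55, 0.085, 0.114), [0, 0, 173]), ((0.56, 0.082, 0.114), [70, 63, 61])]
[ 0.0366  0.3801  1.689   0.      1.0723 -1.2466]
```

The side range image puts the real fingertip at z≈0.150 while the TCP reads 0.119. The shut tips end about 30 mm short of the reported TCP, so I'll apply that as an offset and descend with a contact guard.

```bash
cat > flick.py <<'E'
from h import *
ZO=-.030
def case(p): return (Rc.T@(np.array(p)-[PX,PY,0])).round(4)
def flick():
    servo_line(P(.020+.045,.075,.150+ZO),rate=.2)
    hit=servo_line(P(.020+.045,.075,.119+ZO),rate=.08,contact_N=6)
    if hit: print("HIT",case(current_position())); servo_line(P(.065,.075,.15+ZO)); return False
    f0=np.array(current_force())
    for x in (.03,.02,.012,.002): 
        servo_line(P(.020+x,.075,.119+ZO),rate=.06); print(x,case(current_position()),(Rc.T@(np.array(current_force())-f0)).round(1))
    sleep(.2)
    servo_line(P(.022,.075,.150+ZO),rate=.12)
    return True
E
python3 - <<'E'
from flick import *
print(flick())
servo_line(P(.065,.075,.15+ZO),rate=.2)
c=capture("side"); cv2.imwrite("pics/s4.png",cv2.resize(c["image"][110:210,300:420],None,fx=4,fy=4,interpolation=cv2.INTER_CUBIC)); print(current_clock())
E
```

```text
0.03 [0.0503 0.0753 0.0897] [1.8 0.6 0.6]
0.02 [0.0415 0.0754 0.0899] [5.2 0.4 2.9]
0.012 [0.0296 0.0745 0.0881] [-1.4 -0.1  1.1]
0.002 [0.0209 0.0748 0.0886] [-0.5  1.5 -1.2]
True
13.9917
```

View pics/s4.png

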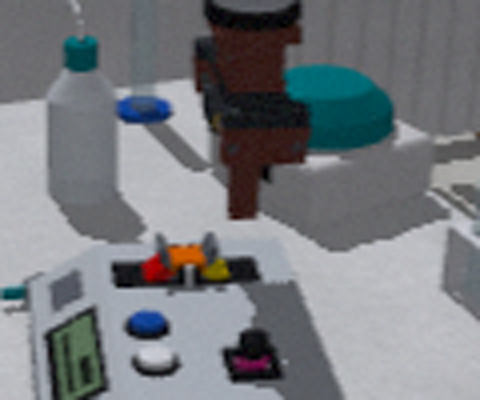

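Orange is now on top (≈(187,253) in the crop), with yellow behind and red in front, so that was one click in the right direction. Two more to go.

```bash
python3 - <<'E'
from flick import *
print(flick()); print(flick())
servo_line(P(.022,.075,.18),rate=.15)
q=current_orientation()
servo_line(P(-.022,-.015,.14),rate=.2)
c=capture("side"); cv2.imwrite("pics/s5.png",cv2.resize(c["image"][110:210,300:420],None,fx=4,fy=4,interpolation=cv2.INTER_CUBIC)); print(current_clock())
for r in spot_in("side","green_panel")[:1]: print(r["conf"],r["xy"],w(c,r["xy"]),P(.02,.075,.113))
E
```

```text
0.03 [0.0503 0.0753 0.0898] [1.3 0.4 1.5]
0.02 [0.0415 0.0754 0.0899] [4.3 0.4 3.7]
0.012 [0.0296 0.0745 0.0882] [-1.1  0.3  2.4]
0.002 [0.0208 0.0748 0.0885] [-0.  -0.4  1.1]
True
0.03 [0.0503 0.0753 0.0898] [2.2 1.5 1.9]
0.02 [0.0416 0.0754 0.0899] [5.2 1.5 4.1]
0.012 [0.0296 0.0745 0.0881] [-1.2  0.5  2.1]
0.002 [0.0208 0.0748 0.0886] [ 0.5  0.5 -0.1]
True
20.8333
0.43 [347.4, 175.6] [0.5431112  0.07331941 0.11145782] [0.5452524193942655, 0.09084652266459314, 0.113]
```

View pics/s5.png

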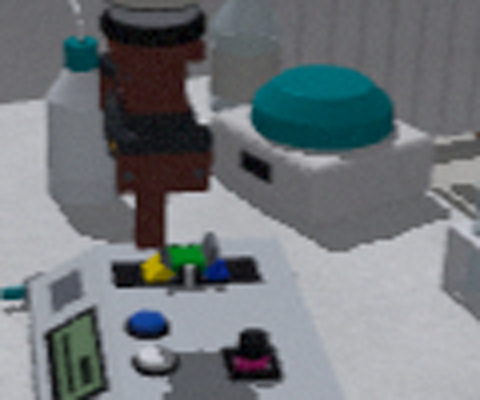

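Green is on top, level with the marks (≈(187,253)), with yellow in front and blue behind. Next is the read key.

```bash
python3 - <<'E'
from flick import *
servo_line(P(-.022,-.015,.112+ZO),rate=.12)
f0=np.array(current_force())
hit=servo_line(P(-.022,-.015,.090+ZO),rate=.015,contact_N=12)
print(hit,case(current_position()),(np.array(current_force())-f0).round(1))
c=capture("side"); cv2.imwrite("pics/s6.png",cv2.resize(c["image"][110:210,300:420],None,fx=4,fy=4,interpolation=cv2.INTER_CUBIC))
sleep(.3); print((np.array(current_force())-f0).round(1),case(current_position()))
servo_line(P(-.022,-.015,.18),rate=.1)
print(current_clock())
E
```

```text
True [-0.0218 -0.015   0.0725] [-1.8  0.4  8. ]
[-1.8  0.8  9.4] [-0.0218 -0.015   0.0724]
23.9
```

View pics/s6.png

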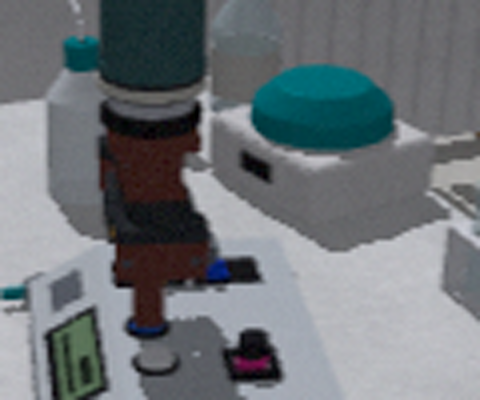

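The fingertip was on the blue key (≈(148,325)) and held about 9 N, above the 4 N for full travel, so the key bottomed. Final check before handing in.

```bash
python3 - <<'E'
from flick import *
servo_line(P(-.022,-.015,.25),rate=.2)
move_ptp([.35,.35,.3],current_orientation())
im=[]
for n,b in(("top",(120,250,220,400)),("side",(110,240,270,450))):
    c=capture(n); im.append(c["image"][b[0]:b[1],b[2]:b[3]])
    if n=="side": print([w(c,(337,y)).round(4).tolist() for y in(190,191)])
cv2.imwrite("pics/f.png",cv2.resize(cv2.vconcat(im),None,fx=2.3,fy=2.3,interpolation=cv2.INTER_CUBIC)); print(current_clock())
E
```

```text
[[0.481, 0.0129, 0.1015], [0.4757, 0.0003, 0.1056]]
25.85
```

View pics/f.png

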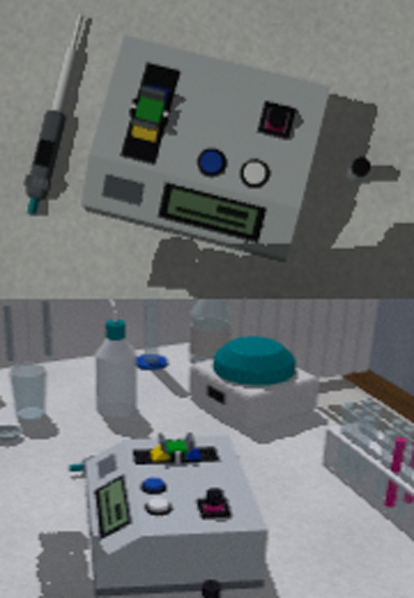

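Green is on top at (150,107), the blue key is back up, and the vial, pipette and bystanders in view are where they stood.

```bash
python3 -c "
from bench import *
print(close_job())"
```

```text
the job is handed in; nothing more can be done
None
```

The filter wheel was flicked three clicks to green, then the blue read key was pressed fully down and sprang back; the job was handed in at about 26 s with nothing else in view disturbed.

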